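Weigh a dark timber blank and sort it as dense or light

ROBOT

A 6-joint arm with a two-finger parallel gripper is mounted at the origin on the work surface. World frame = base frame: x ahead of the robot, y to its left, z up, the work surface at z = 0. Lengths are in m, angles in rad, forces in N, time in s.
With the tool pointing down it reaches from about 0.325 to 0.85 m from the base axis. Payload 4.4 kg.
Tool frame: the origin (TCP) lies on the centre line of the jaws, within the pads' length; the fingertips stand 19 mm ahead of it and the grasp point (between the pads) is the TCP; z points along the fingers, y is the line along which they close (so a half turn about z gives the same grasp; the last joint's range is limited). The gripper opens to 94 mm and grips with 3 to 60 N. Pads are 16 mm wide; open, the fingers measure 119 mm over their backs; the gripper's body (75 mm by 177 mm) begins 78 mm behind the grasp point.
Start: joints at [1.111, 0.207, 1.542, -0, 1.393, -0.15], TCP at [0.175, 0.548, 0.224] pointing down, gripper open.
Joint ranges: [-2.73, 2.73], [-0.86, 2.22], [0.23, 2.46], [-1.11, 4.25], [0.08, 2.63], [-2.82, 2.82]. Speed limits (rad/s): [2.79, 2.79, 3.14, 3.14, 3.14, 3.14].

INTERFACE

Orientations are given as a unit quaternion [w, x, y, z].
In Python, from plant import r gives the robot as it stands.
- The arm moves only by the tool step_arm, never from a script. Its arguments are lists of equal length, an entry for each row: "slide": the shift along the tool's x, y, z in units of 0.1 m (1.0 is 0.1 m), a list of three; "dr": the turn, a rotation vector about the tool's x, y, z in units of 0.5 rad (1.0 is 0.5 rad), a list of three; "jaw": the opening, from -1 (shut) to 1 (fully open). A call has 1 to 10 rows; each row is the pose to reach, as a shift and turn from the pose commanded when the call began, along the tool's axes at that moment; what a row does not reach only later rows make up. A row lasts 1/12 s, in which the tool goes at most 41.7 mm and 7.16 degrees, less where a joint would pass 70% of its speed; a pose out of reach is approached as far as the arm can. A call with a number of a shift or a turn outside -1 to 1 is refused whole. A call with a gripper value outside its range is refused whole. The fingers move at their own pace and stop on an object; "grip_force" is the grip in N (left out, the last holds). Time passes only in rows, so rows that repeat a pose let the fingers close. It gives the time, the measured TCP pose, the force, the opening and the grip force at its end, in the units of the state.
- r.sense(): the state, without advancing time (a new reading comes with each control period).
- r.grab_frame(name): name is "scene" or "top"; returns a dict with "color" (420x560x3 uint8, blue, green, red), "camera_matrix" (3x3 intrinsics, pixels), "R" (3x3) and "t" (3): a world point X has camera coordinates R X + t. Camera axes: x right, y down, z forward; pixel columns grow to the right and rows downward; lengths in m; the calibration is good to about 2 mm. A picture is of the moment at which its call begins. There is no depth.
- r.close_job(): hands the job in; it is judged then, once.
The state is a dict: "t": time; "joint_pos": joint angles; "dq": joint speeds; "tau": joint torques, N m; "tool_pos": TCP position; "tcp_rot": TCP orientation; "contact_force": force on the tool from outside, world axes, zero at the start; "ft_torque": the same for the moment, N m; "opening": finger opening in m; "gripper_force": force on a finger pad.
Only numpy, scipy, OpenCV 4.12 (cv2) and the standard library are available. Lean on these libraries where they do the work, as an engineer would, in place of code of your own. Each camera call takes 0.05 s, during which the arm holds its last target. There are 200 camera calls.

TASK

Gently set the dark, nearly black wood blank on the empty pan of the balance, let go and let the beam come to rest. If the blank outweighs the brass weight (its pan sinks), put it in the blue-lined tray; if it is lighter (its pan stays up), put it in the yellow-lined tray; if the beam hangs nearly level, either tray will do. Leave it lying flat in the tray, let go of.

Things in the scene. Friction and masses are not known exactly. Their poses are not given: they have to be found in the camera images.
- blank_center (a point): Nearly black wood block, 45 mm (its x) by 70 mm (its y) by 40 mm high (z), 60 to 140 g, lying flat on the bench. This point is its centre, 20 mm above its underside. A pale block, a red-brown block and a glue bottle nearby are not part of the job.
- weigh_pan_top (a point): Centre of the top face of the balance's empty pan: rimless level steel disc, 120 mm across. Starts at its upper stop, 100 mm above the bench; 81 = beam level; 62 = lower stop, reached by a blank 4 g or more over the 100 g brass weight fixed on the other pan. Yields to 1 N, settles in 1 s. Its y axis points along the beam; 130 mm along it stand a post, needle and scale plate, 190 mm high.
- dense_tray: Shallow open pale-wood tray with a blue lining, fixed to the bench, for blanks heavier than the brass weight. Outside 120 mm (x) by 110 mm (y), walls 14 mm high and 5 mm thick, inner floor 5 mm above the bench. Origin at the centre of its underside, z up.
- light_tray: The same tray with a yellow lining, for blanks lighter than the brass weight. Fixed; same sizes and origin. The two trays may change places.
Not all that is in view belongs to the job. Leave any green or orange look-alike of the part that bears blank_center alone. What is shaped like the light_tray but turquoise is not meant.

How it is judged:
By the outcome, as a careful person would: the job done as asked, in the order asked, and still so for the second after the job is handed in, with the robot touching nothing.
It also fails if it takes over 56 s, if anything falls off the work surface, if the arm or the gripper's body presses on something with over 40 N, if the wrist force passes 120 N, or if a joint passes its speed limit or range.

## Working session

There is one attempt and no reset: what is moved stays moved. The work goes in short steps, Python scripts to look and compute and a tool call to move; the robot and the scene stay as the last step left them, time stands still between calls to the robot, and variables do not carry over. Pictures are saved under pics/ and viewed, at most 10 in all, crops included, and the job is handed in when it is done.

Besides the shell and the picture viewer there is one more tool, called after "Emit:" by a JSON object that holds its "fn" and its "kwargs". step_arm: Moves the arm, as the interface text tells. Shifts and turns lie within -1 to 1; 1 stands for 0.1 m of shift or 0.5 rad of turn. Its arguments: {"type":"object","properties":{"slide":{"type":"array"},"dr":{"type":"array"},"jaw":{"type":"array"},"grip_force":{"type":"number"}},"required":["slide","dr","jaw"]}

```bash
mkdir -p pics
python3 - <<'E'
from plant import r
import cv2,pickle
d={}
for n in("scene","top"):
    f=r.grab_frame(n);d[n]=f;cv2.imwrite(f"pics/{n}0.png",f["color"])
    print(n,f["camera_matrix"].tolist(),f["R"].tolist(),f["t"].tolist())
pickle.dump(d,open("f0.pkl","wb"))
print(r.sense())
E
```

```text
scene [[390.2421971882206, 0.0, 276.2231160302026], [0.0, 390.2421971882206, 211.5830310093956], [0.0, 0.0, 1.0]] [[0.21858099353652635, 0.975682599633735, 0.016303804357936342], [0.630814651990074, -0.1285338077383365, -0.7652136532387056], [-0.7445100564124213, 0.17754583926479703, -0.6435699269392037]] [-0.034547051527234696, -0.23013370229853175, 1.0775070783011458]
top [[389.00564999477206, 0.0, 278.5160561627768], [0.0, 389.00564999477206, 212.08639687826206], [0.0, 0.0, 1.0]] [[-0.06295654836817684, -0.9980159006645588, 0.0008573437319104733], [-0.9777848713660221, 0.061508201521523066, -0.20038334879255618], [0.19993303465234794, -0.013453741721058364, -0.9797171931166698]] [-0.046831801366411525, 0.49343641342840355, 0.7444263617640474]
{'t': 0.1, 'joint_pos': array([ 1.11047624e+00,  2.07354287e-01,  1.54276813e+00,  1.83037495e-05,
        1.39350675e+00, -1.50505426e-01]), 'dq': array([ 0.00037378, -0.00060179, -0.00367726,  0.00104699, -0.0014338 ,
       -0.00137251]), 'tau': array([-6.40599992e-04, -3.71862924e+01, -2.82294649e+01,  7.00451829e-02,
        3.12182342e-02, -3.75846878e-05]), 'tool_pos': array([0.17501202, 0.54700993, 0.22341619]), 'tcp_rot': array([-3.14765454e-04,  1.54290063e-01,  9.88025070e-01, -9.68423631e-04]), 'contact_force': array([-0.17979754,  0.48883065,  0.52115734]), 'ft_torque': array([-0.01902745,  0.00270777,  0.05115565]), 'gripper_force': 0.0, 'opening': 0.09447253604570524}
```

View pics/top0.png

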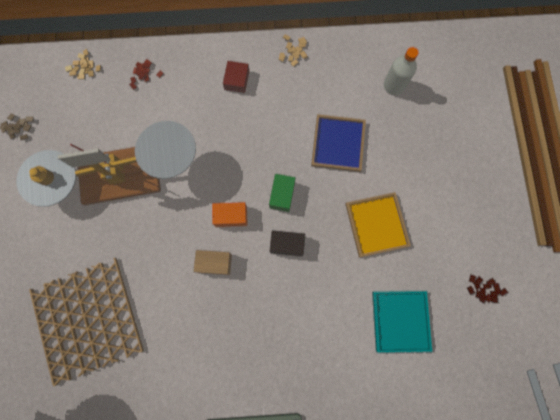

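View pics/scene0.png

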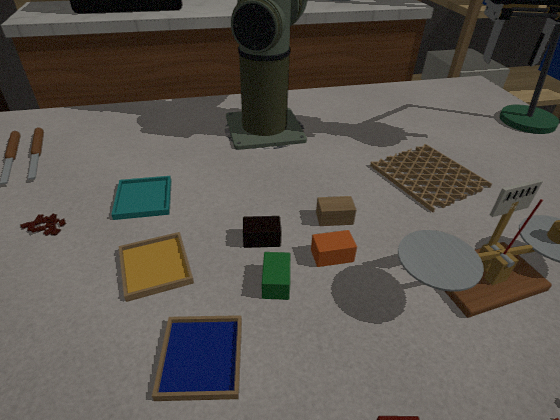

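Top view: the dark blank is at about (288,243), the empty pan at (165,150), the blue tray at (340,142) and the yellow one at (378,225). The scene view shows the blank at (262,231) and the pan at (440,258), with the post beyond the pan.

```bash
cat > h.py <<'E'
import numpy as np,cv2,pickle
from scipy.optimize import minimize
def proj(f,X):
    c=np.atleast_2d(X)@f["R"].T+f["t"]; p=c@f["camera_matrix"].T; return p[:,:2]/p[:,2:]
def back(f,u,z):
    d=f["R"].T@np.linalg.solve(f["camera_matrix"],[u[0],u[1],1]);o=-f["R"].T@f["t"];return o+d*(z-o[2])/d[2]
def blob(m,seed):
    m=cv2.morphologyEx(m.astype(np.uint8),cv2.MORPH_OPEN,np.ones((3,3)))
    n,l,s,c=cv2.connectedComponentsWithStats(m); i=1+np.argmin(np.hypot(*(c[1:]-seed).T)); return (l==i).astype(np.uint8),s[i]
def box(x,y,a,dims,z0):
    L=np.array([[i,j]for i in(-.5,.5)for j in(-.5,.5)])*dims[:2]
    c,s=np.cos(a),np.sin(a);P=L@np.array([[c,s],[-s,c]])+[x,y]
    return np.vstack([np.c_[P,np.full(4,z)]for z in(z0,z0+dims[2])])
def sil(f,B,S=4):
    h=cv2.convexHull((proj(f,B)).astype(np.float32))
    m=np.zeros((420*S,560*S),np.uint8);cv2.fillConvexPoly(m,np.round((h+.5)*S-.5).astype(np.int32),1)
    return cv2.resize(m.astype(np.float32),(560,420),interpolation=cv2.INTER_AREA)
def fit(fs,ms,dims,z0,p0):
    def c(p): return sum(np.abs(sil(f,box(p[0],p[1],p[2],dims,z0))-m).sum()for f,m in zip(fs,ms))
    best=min((minimize(c,[p0[0],p0[1],a],method="Nelder-Mead",options=dict(initial_simplex=np.array([p0[0],p0[1],a])+np.array([[0,0,0],[.01,0,0],[0,.01,0],[0,0,.3]])))for a in p0[2]),key=lambda r:r.fun)
    return best.x,best.fun
E
python3 - <<'E'
from h import *
d=pickle.load(open("f0.pkl","rb"));T,S=d["top"],d["scene"]
seg=lambda f,fn,s:blob(fn(f["color"].astype(int)),s)
dark=lambda c:c.max(2)<62
mt,st=seg(T,dark,(288,243));ms,ss=seg(S,dark,(262,231));print(st,ss)
x0=back(T,(288,243),.03)
for fs,mm in(([T],[mt]),([S],[ms]),([T,S],[mt,ms])):
    print("blank",fit(fs,mm,(.045,.07,.04),0,(x0[0],x0[1],[0,.5,1,1.57,-.5,-1])))
for n,fn,s in(("blue",lambda c:(c[:,:,0]>c[:,:,2]+60)&(c[:,:,0]>c[:,:,1]+50),(340,142)),("yellow",lambda c:(c[:,:,2]>150)&(c[:,:,0]<70)&(c[:,:,1]>110),(378,225))):
    m,st=seg(T,fn,s);q=cv2.minAreaRect(cv2.findContours(m,0,1)[0][0]);print(n,st,back(T,q[0],.007),q)
# pan: disc fit via hull in top
for f,s in((T,(165,150)),(S,(440,258))):
    hsv=cv2.cvtColor(f["color"],cv2.COLOR_BGR2HSV); v=hsv[int(s[1])-8:int(s[1])+9,int(s[0])-8:int(s[0])+9].reshape(-1,3);bg=hsv[300,250]
    print("hsv pan",v.mean(0),v.std(0),bg,f["color"][s[1],s[0]])
E
```

```text
[271 232  33  23 639] [ 243  216   38   32 1165]
blank (array([ 0.42580192, -0.09144919, -0.17393294]), np.float64(186.0))
blank (array([ 0.42841418, -0.0892885 , -0.17814732]), np.float64(73.0))
blank (array([ 0.42864883, -0.0895674 , -0.15009918]), np.float64(261.3125))
blue [ 318  120   43   46 1704] [ 0.64830522 -0.22371798  0.007     ] ((339.14849853515625, 142.5148468017578), (40.59751510620117, 42.587589263916016), 5.710593223571777)
yellow [ 352  198   54   56 2140] [ 0.45684675 -0.28964634  0.007     ] ((378.2353515625, 224.9412078857422), (50.44740676879883, 44.141483306884766), 75.96376037597656)
hsv pan [ 93.93771626   7.79238754 137.99653979] [8.95024287 1.94699951 1.74399269] [ 11  19 149] [136 136 131]
hsv pan [ 71.11418685   6.57785467 108.29411765] [18.6223841   2.75310348  2.30690254] [ 15  17 123] [108 108 105]
```

Run:
```python
from h import *
d=pickle.load(open("f0.pkl","rb"));T,S=d["top"],d["scene"]
for f,s in((T,(165,150)),(S,(440,258)),(T,(42,182))):
    c=cv2.GaussianBlur(f["color"],(3,3),0).astype(int)
    m=(c[:,:,0]-c[:,:,2]>-3)&(c.max(2)>90);m,st=blob(m,s)
    m=cv2.morphologyEx(m,cv2.MORPH_CLOSE,np.ones((9,9)));print(st)
    h=cv2.convexHull(max(cv2.findContours(m,0,1)[0],key=len));hm=np.zeros_like(m);cv2.fillConvexPoly(hm,h,1)
    z=.1 if s[0]!=42 else .062
    x0=back(f,s,z);a=np.linspace(0,6.28,60)
    def cost(p):
        return np.abs(sil(f,np.c_[p[0]+.06*np.cos(a),p[1]+.06*np.sin(a),np.full(60,z)])-hm).sum()
    q=minimize(cost,x0[:2],method="Nelder-Mead",options=dict(initial_simplex=x0[:2]+np.array([[0,0],[.01,0],[0,.01]])));print(q.x,q.fun)
mn=T["color"].copy()
for n,p in(("a",box(.4285,-.0895,-.16,(.045,.07,.04),0)),):
    for u in proj(T,p): cv2.circle(mn,tuple(np.int32(u)),1,(0,255,255),-1)
ms=S["color"].copy()
for u in proj(S,p): cv2.circle(ms,tuple(np.int32(u)),1,(0,255,255),-1)
cv2.imwrite("pics/c.png",np.hstack([cv2.resize(mn[200:290,180:300],None,fx=3,fy=3),cv2.resize(ms[180:270,200:320],None,fx=3,fy=3)]))
from scipy.spatial.transform import Rotation as R
from plant import r
s=r.sense();q=s["tcp_rot"];print(R.from_quat([*q[1:],q[0]]).as_matrix().round(4),s["tool_pos"])
```

```text
[ 136  121   60   58 2675]
[0.62111775 0.13830327] 68.8125
[ 398  230   85   60 3712]
[0.62107227 0.14118814] 67.1875
[  17  150   59   56 2052]
[0.5891299  0.39319463] 115.8125
[[-9.524e-01  3.049e-01 -9.000e-04]
 [ 3.049e-01  9.524e-01 -1.800e-03]
 [ 3.000e-04 -2.000e-03 -1.000e+00]] [0.17501202 0.54700993 0.22341619]
```

View pics/c.png

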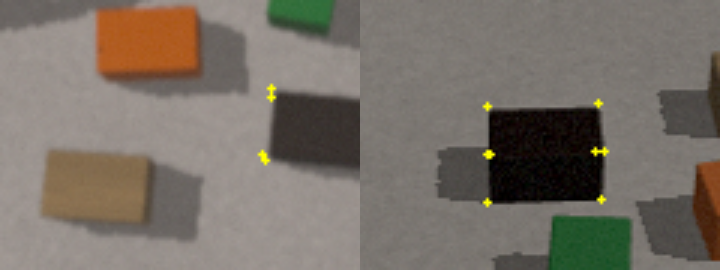

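```bash
cat > go.py <<'E'
import sys,numpy as np
from scipy.spatial.transform import Rotation as R
from plant import r
x,y,z,a=map(float,sys.argv[1:5]);s=r.sense();q=s["tcp_rot"];M=R.from_quat([*q[1:],q[0]])
ty=np.array([np.cos(a),np.sin(a),0]);tz=np.array([0,0,-1.]);G=R.from_matrix(np.c_[np.cross(ty,tz),ty,tz])
print("t",round(s["t"],2),s["tool_pos"].round(4),"slide",(M.inv().apply([x,y,z]-s["tool_pos"])/.1).round(3),"dr",((M.inv()*G).as_rotvec()/.5).round(3),"open",s["opening"],"F",s["contact_force"].round(1))
E
python3 - <<'E'
from h import *
d=pickle.load(open("f0.pkl","rb"));T,S=d["top"],d["scene"]
for th in(62,75,85):
    mt,st=blob(T["color"].max(2)<th,(288,243));ms,_=blob(S["color"].max(2)<50,(262,231))
    print(th,st,fit([T],[mt],(.045,.07,.04),0,(.428,-.09,[-.1])),fit([T,S],[mt,ms],(.045,.07,.04),0,(.428,-.09,[-.1])))
print(back(T,(283,211),.02))
E
python3 go.py .4285 -.09 .16 -.12
```

```text
62 [271 232  33  23 639] (array([ 0.42834928, -0.09265963, -0.20359697]), np.float64(189.125)) (array([ 0.42892312, -0.08993417, -0.14063234]), np.float64(279.0625))
75 [271 231  34  25 728] (array([ 0.42806943, -0.09206911, -0.16735562]), np.float64(99.3125)) (array([ 0.42888486, -0.09079513, -0.14430192]), np.float64(199.0625))
85 [270 231  35  26 773] (array([ 0.42732336, -0.09216611, -0.16194908]), np.float64(56.3125)) (array([ 0.4279411 , -0.09043025, -0.15113546]), np.float64(166.1875))
[ 0.49738197 -0.08781712  0.02      ]
t 0.1 [0.175  0.547  0.2234] slide [-4.357 -5.293  0.643] dr [-4.000e-03  2.000e-03  2.762e+00] open 0.09447253604570524 F [-0.2  0.5  0.5]
```

The fits agree: the blank is at about (0.428, -0.091) with yaw -0.155, and the pan at (0.621, 0.140). I'm starting the move.

Emit:
{"fn": "step_arm", "kwargs": {"slide": [[-0.8,-1,0],[-0.8,-1,0],[-0.8,-1,0],[-0.8,-1,0]], "dr": [[0,0,0],[0,0,0],[0,0,0],[0,0,0]], "jaw": [0.5,0.5,0.5,0.5]}}

```text
t: 0.43
tool_pos: [0.2215, 0.4224, 0.2228]
tcp_rot: [-0.0, 0.156, 0.988, -0.003]
contact_force: [-0.7, 0.3, 0.2]
opening: 0.0721
gripper_force: 0.0
```

Emit:
{"fn": "step_arm", "kwargs": {"slide": [[-0.8,-1,0],[-0.8,-1,0],[-0.8,-1,0],[-0.8,-1,0]], "dr": [[0,0,0],[0,0,0],[0,0,0],[0,0,0]], "jaw": [0.5,0.5,0.5,0.5]}}

```text
t: 0.77
tool_pos: [0.2681, 0.3039, 0.2239]
tcp_rot: [0.0, 0.157, 0.988, -0.001]
contact_force: [0.3, 1.0, -0.1]
opening: 0.0702
gripper_force: 0.0
```

Emit:
{"fn": "step_arm", "kwargs": {"slide": [[-0.8,-1,0],[-0.8,-1,0],[-0.8,-1,0],[-0.8,-1,0]], "dr": [[0,0,0],[0,0,0],[0,0,0],[0,0,0]], "jaw": [0.5,0.5,0.5,0.5]}}

```text
t: 1.1
tool_pos: [0.3147, 0.1842, 0.2246]
tcp_rot: [0.001, 0.159, 0.987, -0.001]
contact_force: [0.1, -0.1, 0.3]
opening: 0.0708
gripper_force: 0.0
```

Emit:
{"fn": "step_arm", "kwargs": {"slide": [[-0.8,-1,0],[-0.8,-1,0],[-0.8,-1,0],[-0.8,-1,0]], "dr": [[0,0,0],[0,0,0],[0,0,0],[0,0,0]], "jaw": [0.5,0.5,0.5,0.5]}}

```text
t: 1.43
tool_pos: [0.3606, 0.0645, 0.2249]
tcp_rot: [0.001, 0.158, 0.987, -0.001]
contact_force: [0.3, 1.1, 0.6]
opening: 0.0702
gripper_force: 0.0
```

Emit:
{"fn": "step_arm", "kwargs": {"slide": [[-0.8,-1,0],[-0.8,-1,0],[-0.8,-1,0],[-0.8,-1,0]], "dr": [[0,0,1],[0,0,1],[0,0,1],[0,0,1]], "jaw": [0.5,0.5,0.5,0.5]}}

```text
t: 1.77
tool_pos: [0.4065, -0.0546, 0.2249]
tcp_rot: [0.001, 0.399, 0.917, -0.001]
contact_force: [0.6, -0.1, 0.1]
opening: 0.0704
gripper_force: 0.0
```

Emit:
{"fn": "step_arm", "kwargs": {"slide": [[0,0,0],[0,0,0],[0,0,0],[0,0,0],[0,0,0]], "dr": [[0,0,1],[0,0,1],[0,0,1],[0,0,1],[0,0,1]], "jaw": [0.5,0.5,0.5,0.5,0.5]}}

```text
t: 2.18
tool_pos: [0.4043, -0.049, 0.2242]
tcp_rot: [-0.0, 0.609, 0.793, 0.0]
contact_force: [-0.4, -0.2, 0.1]
opening: 0.0704
gripper_force: 0.0
```

```bash
python3 go.py .428 -.091 .12 -.155
```

```text
t 2.18 [ 0.4043 -0.049   0.2242] slide [-0.468  0.121  1.041] dr [-0.    -0.002  0.83 ] open 0.0704018336583741 F [-0.4 -0.2  0.1]
```

Emit:
{"fn": "step_arm", "kwargs": {"slide": [[-0.47,0.12,0.5],[-0.47,0.12,0.8],[-0.47,0.12,1],[-0.47,0.12,1],[-0.47,0.12,1],[-0.47,0.12,1]], "dr": [[0,0,0.83],[0,0,0.83],[0,0,0.83],[0,0,0.83],[0,0,0.83],[0,0,0.83]], "jaw": [0.5,0.5,0.5,0.5,0.5,0.5]}}

```text
t: 2.68
tool_pos: [0.428, -0.092, 0.1243]
tcp_rot: [-0.0, 0.758, 0.652, 0.0]
contact_force: [0.6, -0.6, 0.4]
opening: 0.0706
gripper_force: 0.0
```

```bash
python3 go.py .428 -.091 .032 -.155; python3 -c "
from plant import r;import cv2,numpy as np
f=r.grab_frame('scene')['color'];g=r.grab_frame('top')['color'];cv2.imwrite('pics/d.png',np.hstack([cv2.resize(f[130:300,180:360],None,fx=2,fy=2),cv2.resize(g[150:320,200:380],None,fx=2,fy=2)]))"
```

```text
t 2.68 [ 0.428  -0.092   0.1243] slide [ 0.009 -0.002  0.923] dr [-0.001 -0.001  0.01 ] open 0.07056030907592899 F [ 0.6 -0.6  0.4]
```

View pics/d.png

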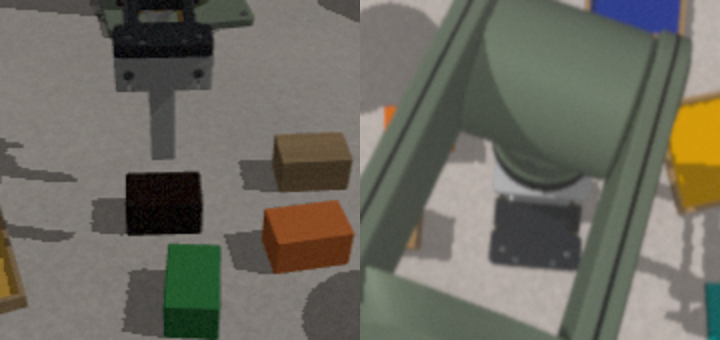

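The gripper is centred above the blank in the scene crop (fingers at about (162,150), blank at (163,203)), and the finger paths are clear. Descending to grasp.

Emit:
{"fn": "step_arm", "kwargs": {"slide": [[0,0,0.3],[0,0,0.6],[0,0,0.8],[0,0,0.92],[0,0,0.92],[0,0,0.92]], "dr": [[0,0,0],[0,0,0],[0,0,0],[0,0,0],[0,0,0],[0,0,0]], "jaw": [0.5,0.5,0.5,0.5,0.5,0.5]}}

```text
t: 3.28
tool_pos: [0.4282, -0.0928, 0.0332]
tcp_rot: [0.0, 0.759, 0.651, 0.0]
contact_force: [0.4, 0.3, 0.3]
opening: 0.0707
gripper_force: 0.0
```

Emit:
{"fn": "step_arm", "kwargs": {"slide": [[0,0,0],[0,0,0],[0,0,0],[0,0,0],[0,0,0],[0,0,0],[0,0,0],[0,0,0]], "dr": [[0,0,0],[0,0,0],[0,0,0],[0,0,0],[0,0,0],[0,0,0],[0,0,0],[0,0,0]], "jaw": [0.2,0,-0.2,-0.2,-0.2,-0.2,-0.2,-0.2], "grip_force": 12}}

```text
t: 3.95
tool_pos: [0.4283, -0.0931, 0.0333]
tcp_rot: [0.001, 0.759, 0.651, 0.0]
contact_force: [-1.2, 1.4, 6.7]
opening: 0.045
gripper_force: 12.0
```

Emit:
{"fn": "step_arm", "kwargs": {"slide": [[0,0,-0.3],[0,0,-0.6],[0,0,-1],[0,0,-1],[0,0,-1]], "dr": [[0,0,0],[0,0,0],[0,0,0],[0,0,0],[0,0,0]], "jaw": [-0.2,-0.2,-0.2,-0.2,-0.2]}}

```text
t: 4.37
tool_pos: [0.4296, -0.0937, 0.1348]
tcp_rot: [0.003, 0.759, 0.651, 0.001]
contact_force: [-0.5, 1.0, -1.6]
opening: 0.045
gripper_force: 12.0
```

Emit:
{"fn": "step_arm", "kwargs": {"slide": [[0,0,-0.3],[0,0,-0.6],[0,0,-0.9],[0,0,-0.9],[0,0,-0.9]], "dr": [[0,0,0],[0,0,0],[0,0,0],[0,0,0],[0,0,0]], "jaw": [-0.2,-0.2,-0.2,-0.2,-0.2]}}

```text
t: 4.78
tool_pos: [0.4278, -0.093, 0.2224]
tcp_rot: [0.0, 0.759, 0.651, 0.0]
contact_force: [-0.4, 0.7, -1.4]
opening: 0.0453
gripper_force: 12.0
```

```bash
python3 go.py .621 .14 .22 .12
```

```text
t 4.78 [ 0.4278 -0.093   0.2224] slide [2.599 1.551 0.024] dr [ 0.002  0.001 -0.548] open 0.04529299072879291 F [-0.4  0.7 -1.4]
```

Emit:
{"fn": "step_arm", "kwargs": {"slide": [[0.35,0.2,0],[0.7,0.4,0],[1,0.6,0],[1,0.6,0]], "dr": [[0,0,0],[0,0,0],[0,0,0],[0,0,0]], "jaw": [-0.2,-0.2,-0.2,-0.2]}}

```text
t: 5.12
tool_pos: [0.5032, 0.0009, 0.2189]
tcp_rot: [-0.003, 0.758, 0.652, -0.0]
contact_force: [0.3, -0.9, -0.9]
opening: 0.0449
gripper_force: 12.0
```

Emit:
{"fn": "step_arm", "kwargs": {"slide": [[0.35,0.2,0],[0.7,0.4,0],[1,0.6,0],[1,0.6,0]], "dr": [[0,0,0],[0,0,0],[0,0,0],[0,0,0]], "jaw": [-0.2,-0.2,-0.2,-0.2]}}

```text
t: 5.45
tool_pos: [0.5777, 0.0901, 0.2182]
tcp_rot: [-0.002, 0.758, 0.652, -0.001]
contact_force: [-0.4, -0.3, -1.0]
opening: 0.0451
gripper_force: 12.0
```

Emit:
{"fn": "step_arm", "kwargs": {"slide": [[0.3,0.17,0],[0.6,0.35,0],[0.6,0.35,0],[0.6,0.35,0],[0.6,0.35,0]], "dr": [[0,0,-0.2],[0,0,-0.4],[0,0,-0.55],[0,0,-0.55],[0,0,-0.55]], "jaw": [-0.2,-0.2,-0.2,-0.2,-0.2]}}

```text
t: 5.87
tool_pos: [0.6188, 0.1394, 0.2194]
tcp_rot: [-0.002, 0.664, 0.748, -0.002]
contact_force: [-0.4, -0.1, -0.5]
opening: 0.045
gripper_force: 12.0
```

```bash
python3 go.py .621 .14 .14 .12;  python3 -c "
from plant import r;import cv2,numpy as np
f=r.grab_frame('scene')['color'];cv2.imwrite('pics/e.png',cv2.resize(f[100:340,320:560],None,fx=2,fy=2))"
```

```text
t 5.87 [0.6188 0.1394 0.2194] slide [0.004 0.028 0.794] dr [-0.011  0.001 -0.002] open 0.04499007180175959 F [-0.4 -0.1 -0.5]
```

View pics/e.png

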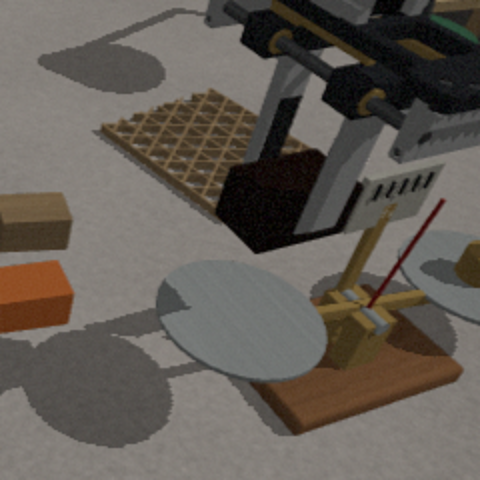

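The blank is held level above the pan (crop: blank (275,200), pan (240,318)), with the post clear beyond it. Lowering gently.

Emit:
{"fn": "step_arm", "kwargs": {"slide": [[0,0.02,0.25],[0,0.02,0.5],[0,0.02,0.7],[0,0.02,0.8],[0,0.02,0.8],[0,0.02,0.8]], "dr": [[-0.01,0,0],[-0.01,0,0],[-0.01,0,0],[-0.01,0,0],[-0.01,0,0],[-0.01,0,0]], "jaw": [-0.2,-0.2,-0.2,-0.2,-0.2,-0.2]}}

```text
t: 6.42
tool_pos: [0.6221, 0.1398, 0.1423]
tcp_rot: [0.001, 0.664, 0.748, 0.001]
contact_force: [0.2, 0.3, -0.5]
opening: 0.0448
gripper_force: 12.0
```

```bash
python3 go.py .621 .14 .132 .12
```

```text
t 6.42 [0.6221 0.1398 0.1423] slide [ 0.003 -0.011  0.103] dr [ 0.008  0.    -0.001] open 0.04481959584586869 F [ 0.2  0.3 -0.5]
```

Emit:
{"fn": "step_arm", "kwargs": {"slide": [[0,0,0.03],[0,0,0.05],[0,0,0.07],[0,0,0.08],[0,0,0.09],[0,0,0.1],[0,0,0.1],[0,0,0.1]], "dr": [[0,0,0],[0,0,0],[0,0,0],[0,0,0],[0,0,0],[0,0,0],[0,0,0],[0,0,0]], "jaw": [-0.2,-0.2,-0.2,-0.2,-0.2,-0.2,-0.2,-0.2]}}

```text
t: 7.08
tool_pos: [0.6229, 0.1405, 0.1327]
tcp_rot: [0.002, 0.663, 0.749, 0.002]
contact_force: [0.2, -0.4, 0.4]
opening: 0.0451
gripper_force: 12.0
```

```bash
python3 go.py .621 .14 .132 .12;  python3 -c "
from plant import r;import cv2,numpy as np
f=r.grab_frame('scene')['color'];cv2.imwrite('pics/f.png',cv2.resize(f[140:320,360:560],None,fx=3,fy=3))"
```

```text
t 7.08 [0.6229 0.1405 0.1327] slide [-0.003 -0.019  0.007] dr [0.011 0.    0.002] open 0.04505483468569911 F [ 0.2 -0.4  0.4]
```

View pics/f.png

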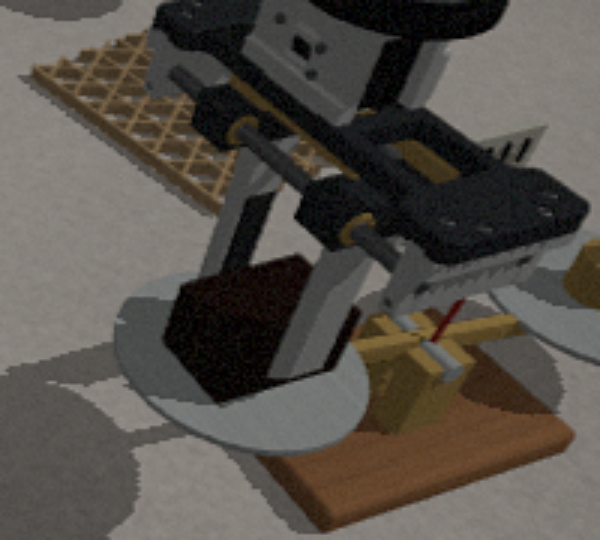

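The blank sits centred on the pan (crop (260,320)), and the force changed from -0.5 N to +0.4 N, so it is in contact. Releasing, rising and waiting.

Emit:
{"fn": "step_arm", "kwargs": {"slide": [[0,0,0],[0,0,0],[0,0,0],[0,0,0],[0,0,0],[0,0,0],[0,0,0],[0,0,0]], "dr": [[0,0,0],[0,0,0],[0,0,0],[0,0,0],[0,0,0],[0,0,0],[0,0,0],[0,0,0]], "jaw": [0.0,0.2,0.4,0.5,0.5,0.5,0.5,0.5]}}

```text
t: 7.8
tool_pos: [0.6226, 0.1406, 0.1325]
tcp_rot: [0.002, 0.663, 0.749, 0.002]
contact_force: [0.2, 0.2, -0.3]
opening: 0.0703
gripper_force: 0.0
```

Emit:
{"fn": "step_arm", "kwargs": {"slide": [[0,0,-0.3],[0,0,-0.7],[0,0,-1],[0,0,-1],[0,0,-1],[0,0,-1],[0,0,-1],[0,0,-1],[0,0,-1],[0,0,-1]], "dr": [[0,0,0],[0,0,0],[0,0,0],[0,0,0],[0,0,0],[0,0,0],[0,0,0],[0,0,0],[0,0,0],[0,0,0]], "jaw": [0.5,0.5,0.5,0.5,0.5,0.5,0.5,0.5,0.5,0.5]}}

```text
t: 8.63
tool_pos: [0.6215, 0.1404, 0.2311]
tcp_rot: [0.001, 0.663, 0.749, 0.001]
contact_force: [0.4, 0.3, -0.4]
opening: 0.0706
gripper_force: 0.0
```

Emit:
{"fn": "step_arm", "kwargs": {"slide": [[0,0,0],[0,0,0],[0,0,0],[0,0,0],[0,0,0],[0,0,0],[0,0,0],[0,0,0],[0,0,0],[0,0,0]], "dr": [[0,0,0],[0,0,0],[0,0,0],[0,0,0],[0,0,0],[0,0,0],[0,0,0],[0,0,0],[0,0,0],[0,0,0]], "jaw": [0.5,0.5,0.5,0.5,0.5,0.5,0.5,0.5,0.5,0.5]}}

```text
t: 9.47
tool_pos: [0.6221, 0.1405, 0.2325]
tcp_rot: [0.002, 0.663, 0.749, 0.002]
contact_force: [-0.0, 0.5, -0.6]
opening: 0.0704
gripper_force: 0.0
```

Emit:
{"fn": "step_arm", "kwargs": {"slide": [[0,0,0],[0,0,0],[0,0,0],[0,0,0],[0,0,0],[0,0,0],[0,0,0],[0,0,0],[0,0,0],[0,0,0]], "dr": [[0,0,0],[0,0,0],[0,0,0],[0,0,0],[0,0,0],[0,0,0],[0,0,0],[0,0,0],[0,0,0],[0,0,0]], "jaw": [0.5,0.5,0.5,0.5,0.5,0.5,0.5,0.5,0.5,0.5]}}

```text
t: 10.3
tool_pos: [0.6221, 0.1405, 0.2325]
tcp_rot: [0.002, 0.663, 0.749, 0.002]
contact_force: [-0.6, -0.0, 0.8]
opening: 0.0705
gripper_force: 0.0
```

```bash
python3 go.py .621 .14 .132 .12;  python3 -c "
from plant import r;import cv2,pickle
f=r.grab_frame('scene');pickle.dump(f,open('f1.pkl','wb'));cv2.imwrite('pics/g.png',cv2.resize(f['color'][140:320,360:560],None,fx=3,fy=3))"
```

```text
t 10.3 [0.6221 0.1405 0.2325] slide [-0.004 -0.017  1.004] dr [ 0.01  -0.     0.002] open 0.07052237025128637 F [-0.6 -0.   0.8]
```

View pics/g.png

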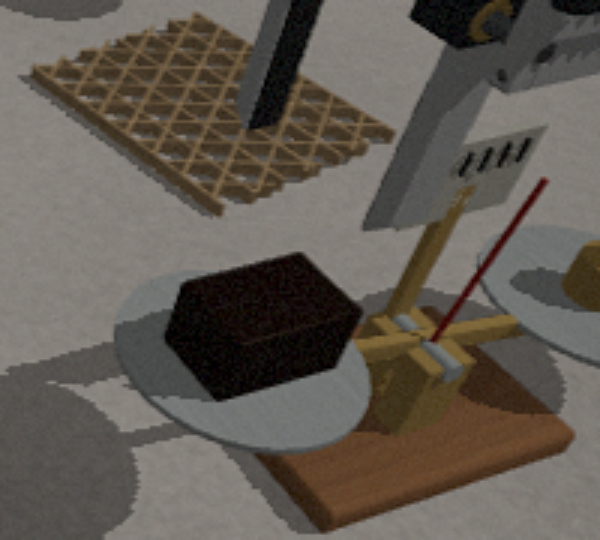

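The pan has stayed up with the needle unchanged, so the blank (crop (265,325)) is lighter than the brass weight and goes in the yellow tray. Regrasping.

Emit:
{"fn": "step_arm", "kwargs": {"slide": [[0,0,0.3],[0,0,0.6],[0,0,0.8],[0,0,0.9],[0,0,0.99],[0,0,0.99],[0,0,0.99]], "dr": [[0,0,0],[0,0,0],[0,0,0],[0,0,0],[0,0,0],[0,0,0],[0,0,0]], "jaw": [0.5,0.5,0.5,0.5,0.5,0.5,0.5]}}

```text
t: 10.93
tool_pos: [0.6232, 0.1406, 0.1342]
tcp_rot: [0.002, 0.663, 0.749, 0.002]
contact_force: [0.4, 0.1, 0.7]
opening: 0.0702
gripper_force: 0.0
```

Emit:
{"fn": "step_arm", "kwargs": {"slide": [[0,0,0],[0,0,0],[0,0,0],[0,0,0],[0,0,0],[0,0,0],[0,0,0],[0,0,0]], "dr": [[0,0,0],[0,0,0],[0,0,0],[0,0,0],[0,0,0],[0,0,0],[0,0,0],[0,0,0]], "jaw": [0.2,0,-0.2,-0.2,-0.2,-0.2,-0.2,-0.2], "grip_force": 12}}

```text
t: 11.6
tool_pos: [0.6229, 0.1405, 0.1337]
tcp_rot: [0.002, 0.663, 0.749, 0.002]
contact_force: [0.1, 0.4, 0.0]
opening: 0.0447
gripper_force: 12.0
```

Emit:
{"fn": "step_arm", "kwargs": {"slide": [[0,0,-0.2],[0,0,-0.5],[0,0,-0.8],[0,0,-1],[0,0,-1],[0,0,-1]], "dr": [[0,0,0],[0,0,0],[0,0,0],[0,0,0],[0,0,0],[0,0,0]], "jaw": [-0.2,-0.2,-0.2,-0.2,-0.2,-0.2]}}

```text
t: 12.1
tool_pos: [0.6227, 0.1406, 0.2344]
tcp_rot: [0.002, 0.663, 0.749, 0.003]
contact_force: [0.4, -0.3, -1.6]
opening: 0.0448
gripper_force: 12.0
```

```bash
python3 - <<'E'
from h import *
d=pickle.load(open("f0.pkl","rb"))
for n,s in(("top",(378,225)),("scene",(155,265))):
    f=d[n];c=f["color"].astype(int)
    m,_=blob((c[:,:,2]>c[:,:,0]+60)&(c[:,:,1]>c[:,:,0]+40),s)
    P=cv2.boxPoints(cv2.minAreaRect(cv2.findContours(m,0,1)[0][0]))
    W=np.array([back(f,p,.007)[:2] for p in P]);e=np.diff(W,axis=0);print(n,W.mean(0),np.hypot(*e.T),np.arctan2(e[:,1],e[:,0]))
E
python3 go.py .457 -.29 .22 .12
```

```text
top [ 0.45851685 -0.28878744] [0.10295998 0.11392642 0.10020464] [-1.38506538 -3.02355545  1.74979411]
scene [ 0.45774319 -0.28895612] [0.10548344 0.10603528 0.09495997] [ 1.73744512  0.13362154 -1.4473515 ]
t 12.1 [0.6227 0.1406 0.2344] slide [-4.074 -2.165  0.128] dr [0.015 0.    0.002] open 0.04479025809695136 F [ 0.4 -0.3 -1.6]
```

Emit:
{"fn": "step_arm", "kwargs": {"slide": [[-0.35,-0.18,0],[-0.7,-0.36,0],[-1,-0.53,0],[-1,-0.53,0]], "dr": [[0,0,0],[0,0,0],[0,0,0],[0,0,0]], "jaw": [-0.2,-0.2,-0.2,-0.2]}}

```text
t: 12.43
tool_pos: [0.5778, 0.0301, 0.2295]
tcp_rot: [-0.001, 0.665, 0.747, -0.002]
contact_force: [-0.7, -0.0, -0.6]
opening: 0.0451
gripper_force: 12.0
```

Emit:
{"fn": "step_arm", "kwargs": {"slide": [[-0.35,-0.18,0],[-0.7,-0.36,0],[-1,-0.53,0],[-1,-0.53,0]], "dr": [[0,0,0],[0,0,0],[0,0,0],[0,0,0]], "jaw": [-0.2,-0.2,-0.2,-0.2]}}

```text
t: 12.77
tool_pos: [0.5379, -0.0749, 0.23]
tcp_rot: [-0.0, 0.665, 0.747, -0.001]
contact_force: [0.4, -0.1, -0.8]
opening: 0.0451
gripper_force: 12.0
```

Emit:
{"fn": "step_arm", "kwargs": {"slide": [[-0.35,-0.18,0],[-0.7,-0.36,0],[-1,-0.53,0],[-1,-0.53,0]], "dr": [[0,0,0],[0,0,0],[0,0,0],[0,0,0]], "jaw": [-0.2,-0.2,-0.2,-0.2]}}

```text
t: 13.1
tool_pos: [0.498, -0.1802, 0.2303]
tcp_rot: [0.0, 0.665, 0.747, 0.0]
contact_force: [-0.1, 0.6, -0.6]
opening: 0.0454
gripper_force: 12.0
```

Emit:
{"fn": "step_arm", "kwargs": {"slide": [[-0.35,-0.18,0],[-0.7,-0.36,0],[-1,-0.53,0],[-1,-0.53,0],[-1,-0.53,0]], "dr": [[0,0,0],[0,0,0],[0,0,0],[0,0,0],[0,0,0]], "jaw": [-0.2,-0.2,-0.2,-0.2,-0.2]}}

```text
t: 13.52
tool_pos: [0.4594, -0.2819, 0.2304]
tcp_rot: [-0.0, 0.664, 0.748, 0.002]
contact_force: [0.6, 0.6, -1.5]
opening: 0.045
gripper_force: 12.0
```

```bash
python3 go.py .458 -.289 .15 .14
```

```text
t 13.52 [ 0.4594 -0.2819  0.2304] slide [-0.071 -0.025  0.804] dr [ 0.007 -0.007 -0.044] open 0.04498327186257812 F [ 0.6  0.6 -1.5]
```

Emit:
{"fn": "step_arm", "kwargs": {"slide": [[-0.07,-0.02,0.3],[-0.07,-0.02,0.6],[-0.07,-0.02,0.9],[-0.07,-0.02,1],[-0.07,-0.02,1],[-0.07,-0.02,1],[-0.07,-0.02,1]], "dr": [[0,0,-0.04],[0,0,-0.04],[0,0,-0.04],[0,0,-0.04],[0,0,-0.04],[0,0,-0.04],[0,0,-0.04]], "jaw": [-0.2,-0.2,-0.2,-0.2,-0.2,-0.2,-0.2]}}

```text
t: 14.1
tool_pos: [0.4609, -0.2894, 0.1341]
tcp_rot: [0.003, 0.655, 0.756, 0.002]
contact_force: [-0.0, 0.1, -0.9]
opening: 0.0446
gripper_force: 12.0
```

Emit:
{"fn": "step_arm", "kwargs": {"slide": [[0,0,0.3],[0,0,0.6],[0,0,0.75],[0,0,0.8],[0,0,0.8],[0,0,0.8]], "dr": [[0,0,0],[0,0,0],[0,0,0],[0,0,0],[0,0,0],[0,0,0]], "jaw": [-0.2,-0.2,-0.2,-0.2,-0.2,-0.2]}}

```text
t: 14.6
tool_pos: [0.4612, -0.2903, 0.0543]
tcp_rot: [0.003, 0.656, 0.755, 0.002]
contact_force: [0.9, -0.3, 0.1]
opening: 0.0452
gripper_force: 12.0
```

```bash
python3 go.py .458 -.289 .0385 .14;  python3 -c "
from plant import r;import cv2
f=r.grab_frame('scene');cv2.imwrite('pics/h.png',cv2.resize(f['color'][150:330,60:260],None,fx=3,fy=3))"
```

```text
t 14.6 [ 0.4612 -0.2903  0.0543] slide [ 0.018 -0.031  0.158] dr [0.015 0.005 0.002] open 0.04519793481194016 F [ 0.9 -0.3  0.1]
```

View pics/h.png

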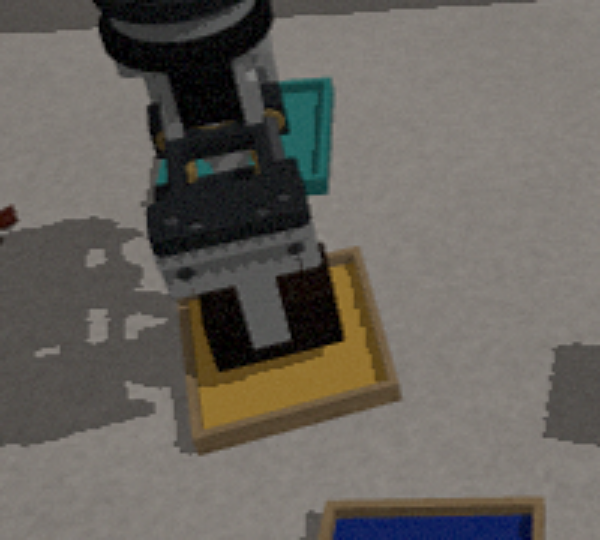

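The blank is inside the yellow tray outline (crop: blank (272,315), tray (290,345)) and about 16 mm above the floor. Setting it down.

Emit:
{"fn": "step_arm", "kwargs": {"slide": [[0,-0.03,0.05],[0,-0.03,0.1],[0,-0.03,0.13],[0,-0.03,0.15],[0,-0.03,0.16],[0,-0.03,0.16],[0,-0.03,0.16]], "dr": [[0.01,0,0],[0.01,0,0],[0.01,0,0],[0.01,0,0],[0.01,0,0],[0.01,0,0],[0.01,0,0]], "jaw": [-0.2,-0.2,-0.2,-0.2,-0.2,-0.2,-0.2]}}

```text
t: 15.23
tool_pos: [0.4568, -0.29, 0.0385]
tcp_rot: [-0.0, 0.655, 0.755, -0.0]
contact_force: [-4.9, 2.9, 13.8]
opening: 0.0449
gripper_force: 12.0
```

Emit:
{"fn": "step_arm", "kwargs": {"slide": [[0,0,0],[0,0,0],[0,0,0],[0,0,0],[0,0,0],[0,0,0],[0,0,0],[0,0,0]], "dr": [[0,0,0],[0,0,0],[0,0,0],[0,0,0],[0,0,0],[0,0,0],[0,0,0],[0,0,0]], "jaw": [0.0,0.2,0.4,0.5,0.5,0.5,0.5,0.5]}}

```text
t: 15.9
tool_pos: [0.4568, -0.2896, 0.0362]
tcp_rot: [-0.0, 0.656, 0.755, -0.0]
contact_force: [-0.2, 0.2, -0.3]
opening: 0.0702
gripper_force: 0.0
```

Emit:
{"fn": "step_arm", "kwargs": {"slide": [[0,0,-0.2],[0,0,-0.5],[0,0,-1],[0,0,-1],[0,0,-1],[0,0,-1],[0,0,-1]], "dr": [[0,0,0],[0,0,0],[0,0,0],[0,0,0],[0,0,0],[0,0,0],[0,0,0]], "jaw": [0.5,0.5,0.5,0.5,0.5,0.5,0.5]}}

```text
t: 16.48
tool_pos: [0.4557, -0.2886, 0.1345]
tcp_rot: [-0.002, 0.656, 0.755, -0.0]
contact_force: [-0.2, 0.5, -0.7]
opening: 0.0708
gripper_force: 0.0
```

```bash
python3 -c "
from plant import r;import cv2
f=r.grab_frame('scene');cv2.imwrite('pics/i.png',f['color'])"
```

```text
(no output)
```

View pics/i.png

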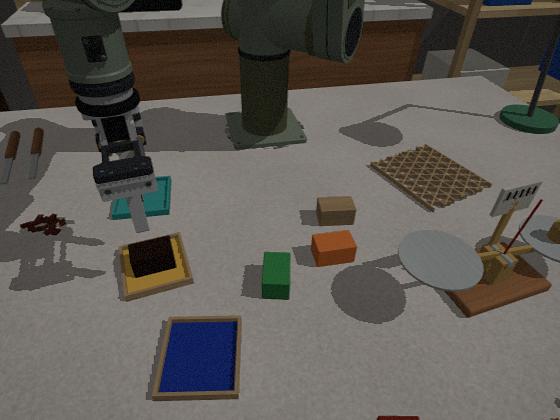

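The blank lies flat in the yellow tray at (153,257), released, with everything else undisturbed.

```bash
python3 -c "
from plant import r;print(r.close_job())"
```

```text
the job is handed in; nothing more can be done
None
```

The dark blank was lighter than the brass weight (its pan stayed up), so I set it flat in the yellow-lined tray, let go, and handed the job in at about 16.5 s on the robot's clock.

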